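# Set the sprung dividers to the web gauge and hold them

### The arm

A 7-joint arm with a two-finger parallel gripper is mounted at the origin on the work surface. World frame = base frame: x ahead of the robot, y to its left, z up, the work surface at z = 0. Lengths are in m, angles in rad, forces in N, time in s.
With the tool pointing down it reaches from about 0.425 to 0.875 m from the base axis. Payload 4.7 kg.
Tool frame: the origin (TCP) lies midway between the tips of the shut fingers; the grasp point (between the pads) lies 19 mm behind it; z points along the fingers, y is the direction in which the jaws open and shut (so a half turn about z gives the same grasp; the last joint's range is limited). The gripper opens to 87 mm and grips with 3 to 60 N. Pads are 19 mm wide; open, the fingers measure 117 mm over their backs; the gripper's body (75 mm by 190 mm) begins 51 mm behind the grasp point.
Start: joints at [1.355, 0.321, -0.07, 1.45, 0.023, 1.371, -0.057], TCP at [0.148, -0.633, 0.223] pointing down, gripper open.
Joint ranges: [-2.86, 2.86], [-0.3, 2.09], [-1.38, 1.24], [0.06, 2.45], [-1.56, 4.7], [0.09, 2.05], [-2.69, 2.69]. Speed limits (rad/s): [2.57, 2.57, 3.14, 3.14, 3.14, 3.14, 3.14].

### API

Orientations are given as a rotation vector (axis times angle).
In Python, from bench import get_state, eyes, job gives the robot as it stands. The module is installed in compiled form; this text tells all that it offers.
- The arm moves only by the shell command python3 -m jog 'ROWS' [FORCE]. ROWS is JSON, a list that holds one entry, the list of rows, each a list of 5 numbers: the opening, from 0 (shut) to 1 (fully open), then the shift along the tool's x, y, z in units of 40 mm (1.0 is 40 mm), then the turn about the tool's z in units of 5 degrees (1.0 is 5 degrees). In form: [[[jaw, dx, dy, dz, turn], ...]]. A call has 1 to 10 rows; each row shifts and turns the commanded pose from where the row before left it, along the tool's axes as they then stand; what a row does not reach is not made up. A row lasts 1/8 s, in which the tool goes at most 62.5 mm and 10.7 degrees, less where a joint would pass 70% of its speed; a pose out of reach is approached as far as the arm can. A call is refused whole if a number of a shift passes 1 or a number of a turn 1, either way. A call with a gripper value outside its range is refused whole. The fingers move at their own pace and stop on an object; FORCE is the grip in N (left out, the last holds). Time passes only in rows, so rows that do not move let the fingers close. It gives the time, the measured TCP pose, the force and the opening at its end, in the units of the state.
- get_state(): the state, without advancing time (a new reading comes with each control period).
- eyes.get_image(name): name is "scene" or "top" or "wrist"; returns (picture, depth): 384x512x3 uint8, red, green, blue; 384x512 float32, m along the optical axis (not along the pixel's ray), 0 where there is no reading.
- eyes.camera_params(name): a dict with "camera_matrix" (3x3 intrinsics, pixels), "pose" (4x4, takes a point from camera to world coordinates); the wrist camera has in their place "mount" (4x4, takes a point from camera to tool coordinates, whose origin is the TCP and whose axes are the flange's). Camera axes: x right, y down, z forward; pixel columns grow to the right and rows downward; lengths in m; the calibration is good to about 2 mm. A picture is of the moment at which its call begins: read the wrist's pose just before it. camera_params takes no time and is no camera call.
- job.close_job(): hands the job in, once; it reports no verdict.
The state is a dict: "time": time; "joint_positions": joint angles; "qd": joint speeds; "joint_torque": joint torques, N m; "position": TCP position; "tool_rot": TCP orientation; "ft_force": force on the tool from outside, world axes, zero at the start; "torque": the same for the moment, N m; "grip_width": opening from 0.0 (shut) to 1.0 (fully open).
Only numpy, scipy, OpenCV 4.12 (cv2) and the standard library are available. Lean on these libraries where they do the work, as an engineer would, in place of code of your own. Each camera call takes 0.05 s, during which the arm holds its last target. There are 200 camera calls.

### The job

Stand the notched steel gauge on the clear bench on its plain short edge, notches up, and let go of it. Then pick up the sprung dividers and, holding them level with their tips just above the two notches without touching the gauge, squeeze until the tips are 30 mm apart like the notches, one over each; finish while still holding that gap steady there, so that it can be locked. Leave the other things on the bench where they are.

Things in the scene. Friction and masses are not known exactly. Their poses are not given: they have to be found in the camera images.
- gauge: Steel plate 80 x 50 x 12 mm, 0.35 kg, lying flat on the wooden block. Origin: centre of its underside; own x along the 80 mm length to the notched short edge (x = +40 mm; at the start it points away from the robot, within some 30 degrees), y across the 50 mm, z through the 12 mm. It is to stand on the plain short edge (x = -40 mm); its origin is then 40 mm above the bench.
- notch_a (a point): Centre of the mouth of one notch, level with the notched edge, mid thickness; gauge frame (40, -15, 6) mm. The two notches are 6 mm wide, 7 mm deep and 30 mm apart centre to centre.
- notch_b (a point): Centre of the mouth of the other notch; gauge frame (40, +15, 6) mm.
- block: Plain wooden block 70 x 30 mm, 40 mm high, fixed to the bench. The gauge lies on it centred within a few mm, lengthways along the block's own x, its long sides overhanging by 10 mm. Origin at the centre of its underside.
- dividers: Sprung steel dividers like large tweezers, 187 mm long, 0.14 kg: two strip legs 3 mm thick, 26 mm tall, on edge, 10 mm tall at the tips, joined by a round bow. Own x from bow (-117 mm) to tips (+70 mm; away from the robot within 30 degrees at the start), z up. Origin: level with the lower edges, midway between the gripping faces when the tips are 30 mm apart. Rigid leg at y = -15 mm.
- plate (a point): Gripping face of the rigid leg: middle of the outer face of its flat thumb plate (44 mm long, 26 mm tall); dividers frame (0, -19.5, 13) mm.
- rib (a point): Gripping face of the hinged leg: outermost line of its upright round rib (4 mm radius, 26 mm tall), at mid height; dividers frame (-4, +34, 13) mm untouched, (0, +19.5, 13) mm with the tips 30 mm apart. Grip across plate and rib: 54 mm wide untouched, 39 mm with the tips 30 mm apart; tip gap = 30 + 1.7 x (width - 39) mm.
- leg (a joint): Turn of the hinged leg, rad, about an upright axis at dividers (-100, 0) mm: 0 untouched (tips 55 mm apart), grows as squeezed, 0.150 with the legs parallel and the tips 30 mm apart, stop at 0.26. Tip gap = 30 + 170 x (0.150 - value) mm. The spring pushes back at plate and rib with 2 N at first touch, 8 N at 30 mm.
- tip_a (a point): Tip of the rigid leg: mid thickness, 2 mm above its lower edge; dividers frame (70, -15, 2) mm.
- tip_b (a point): Tip of the hinged leg: mid thickness, 2 mm above its lower edge; dividers frame (70, +15, 2) mm when the tips are 30 mm apart. Tip gap is the distance from tip_a to tip_b.
- heel_wedge: Bystander: black plastic heel wedge 72 x 45 mm, up to 21 mm high, on the bench near the robot; beyond it, in the middle (x 0.5 to 0.68, y -0.06 to 0.06 m), the bench is clear. Origin on its underside.
- hardy: Bystander: squat cast-iron hardy tool, 55 mm square, 56 mm high, beyond the working area. Origin on its underside.
- horseshoe: Bystander: dark steel horseshoe about 134 mm across and 10 mm thick, lying flat beyond the working area, origin at the centre of its arc. Origin on its underside.
- hoof_pick: Bystander: brass hoof pick 165 mm long, 14 mm high, at the left. Origin on its underside.
- clinchers: Bystander: chrome clinchers 280 mm long, 70 mm wide, 17 mm high, at the right. Origin on its underside.
- nail_tin: Bystander: aluminium nail tin, 68 mm across, 50 mm high, at the left. Origin on its underside.
Mind the look-alikes: they are no part of the job. Of the things that look like the gauge, the smallest one is meant.

How it is judged:
By the outcome, as a careful person would: the job done as asked, in the order asked, and still so for the second after the job is handed in, while the arm keeps its last pose, push and grip.
It also fails if it takes over 64 s, if anything falls off the work surface, if the arm or the gripper's body presses on something with over 40 N, if the wrist force passes 120 N, or if a joint passes its speed limit or range.

## Working session

There is one attempt and no reset: what is moved stays moved. The work goes in short steps, Python scripts to look and compute and a shell command to move; the robot and the scene stay as the last step left them, time stands still between calls to the robot, and variables do not carry over. Pictures are saved under pics/ and viewed, about 8 in all and at most 12, crops included, and the job is handed in when it is done.

```bash
mkdir -p pics; cat > h.py <<'E'
import numpy as np, cv2
from scipy.spatial.transform import Rotation as R
from bench import get_state, eyes, job
def pose(name):
    p=eyes.camera_params(name); K=np.array(p["camera_matrix"])
    if name=="wrist":
        s=get_state(); T=np.eye(4); T[:3,:3]=R.from_rotvec(s["tool_rot"]).as_matrix(); T[:3,3]=s["position"]
        return K,T@np.array(p["mount"])
    return K,np.array(p["pose"])
def grab(name,tag):
    K,T=pose(name); im,d=eyes.get_image(name)
    np.savez(f"{tag}.npz",im=im,d=d,K=K,T=T); cv2.imwrite(f"pics/{tag}.png",im[:,:,::-1]); return im,d,K,T
def load(tag):
    z=np.load(f"{tag}.npz"); return z["im"],z["d"],z["K"],z["T"]
def cloud(d,K,T):
    v,u=np.indices(d.shape); P=np.stack([(u-K[0,2])*d/K[0,0],(v-K[1,2])*d/K[1,1],d],-1)
    W=P@T[:3,:3].T+T[:3,3]; W[d==0]=np.nan; return W
def onplane(u,v,z,K,T):
    r=T[:3,:3]@np.array([(u-K[0,2])/K[0,0],(v-K[1,2])/K[1,1],1]); return T[:3,3]+r*(z-T[2,3])/r[2]
def proj(P,K,T):
    c=(np.atleast_2d(P)-T[:3,3])@T[:3,:3]; return (c[:,:2]/c[:,2:])*[K[0,0],K[1,1]]+[K[0,2],K[1,2]]
def crop(tag,u0,v0,u1,v1,k):
    im=cv2.imread(f"pics/{tag}.png")[v0:v1,u0:u1]; cv2.imwrite(f"pics/{tag}_c{u0}.png",cv2.resize(im,None,fx=k,fy=k,interpolation=cv2.INTER_CUBIC))
E
python3 - <<'E'
from h import *
for n in ("top","scene"):
    im,d,K,T=grab(n,n); print(n,K[0,0],T.round(3).tolist())
s=get_state(); print(s)
a=cv2.imread("pics/top.png"); b=cv2.imread("pics/scene.png")
cv2.imwrite("pics/both.png",cv2.resize(a,(768,576)))
E
```

```text
top 347.6396622415511 [[0.004, -0.998, 0.069, 0.526], [-1.0, -0.004, -0.007, -0.011], [0.008, -0.069, -0.998, 0.954], [0.0, 0.0, 0.0, 1.0]]
scene 347.1637523159985 [[-0.649, 0.422, -0.633, 1.265], [0.761, 0.342, -0.551, 0.597], [-0.016, -0.84, -0.543, 0.674], [0.0, 0.0, 0.0, 1.0]]
{'time': 0.1, 'joint_positions': array([ 1.35510826,  0.32177741, -0.07006174,  1.45156554,  0.02263573,
        1.37082062, -0.0569022 ]), 'qd': array([ 3.02409197e-04, -3.52618117e-03,  2.43179092e-05, -2.50158105e-03,
        1.46148294e-04, -1.33719103e-03, -5.54965130e-04]), 'joint_torque': array([-2.74313470e-04, -4.92571020e+01, -4.05660588e-01, -3.13395703e+01,
       -6.39420468e-02,  3.94858432e-02,  8.54510813e-05]), 'position': array([ 0.14786076, -0.63243575,  0.22154591]), 'tool_rot': array([-3.11913723e+00, -3.59973322e-01,  5.33956210e-04]), 'ft_force': array([-0.46994567, -0.65690473,  0.40744485]), 'torque': array([-0.04064034, -0.04705226, -0.05351893]), 'grip_width': 1.000884310459327}
```

View pics/both.png

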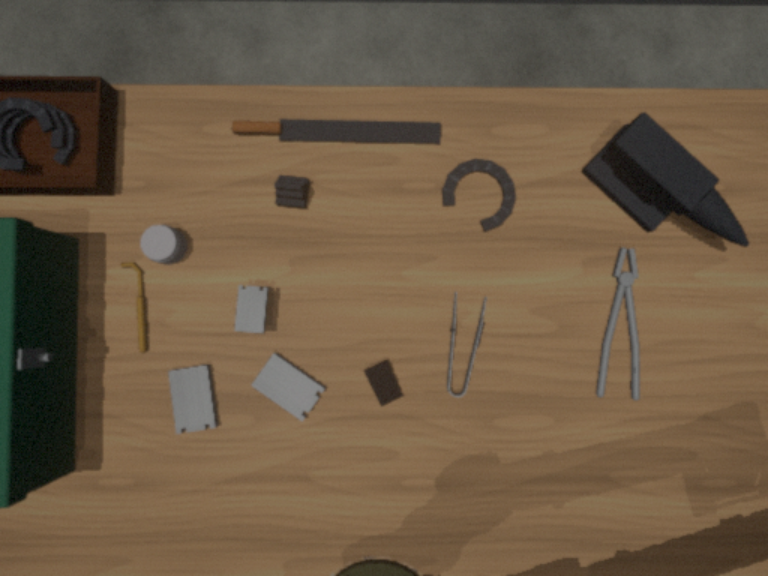

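The top view shows three gauge look-alikes. The smallest, with its notches away from the robot, is at enlarged (252,309). The dividers are at (465,345) with the bow at (457,395) and the tips at (455,295) and (485,298). The heel wedge is at (383,382).

```bash
python3 - <<'E'
from h import *
im,d,K,T=load("top"); W=cloud(d,K,T)
def seg(u0,v0,u1,v1,zlo,zhi):
    P=W[v0:v1,u0:u1].reshape(-1,3); P=P[(P[:,2]>zlo)&(P[:,2]<zhi)]; return P
print("bench z", np.nanmedian(W[230:300,200:240,2]))
P=seg(145,175,195,235,.03,.07); r=cv2.minAreaRect((P[:,:2]*1000).astype(np.float32)); print("gauge",len(P),np.median(P[:,2]),r,cv2.boxPoints(r).round(1).tolist())
P=seg(285,185,340,275,.012,.05); print("div",len(P),np.percentile(P[:,2],[5,50,95])); 
r=cv2.minAreaRect((P[:,:2]*1000).astype(np.float32)); print(r)
for b in range(185,275,8):
    Q=W[b:b+2,285:340].reshape(-1,3);Q=Q[Q[:,2]>.012]; print(b,[tuple((q*1000).round(0)) for q in Q][:14])
crop("top",140,170,360,290,3.6)
E
```

```text
bench z 0.00011635148095873182
gauge 617 0.05195718198718313 ((549.8489990234375, 219.97720336914062), (50.951995849609375, 79.72697448730469), 84.90353393554688) [[507.8999938964844, 198.10000610351562], [587.2999877929688, 191.10000610351562], [591.7999877929688, 241.8000030517578], [512.4000244140625, 248.89999389648438]]
div 273 [0.01344    0.02440662 0.027712  ]
((486.6665954589844, -153.97561645507812), (55.04861831665039, 180.18028259277344), 82.44866943359375)
185 []
193 []
201 [(np.float64(566.0), np.float64(-137.0), np.float64(13.0)), (np.float64(566.0), np.float64(-139.0), np.float64(17.0)), (np.float64(563.0), np.float64(-137.0), np.float64(14.0)), (np.float64(563.0), np.float64(-139.0), np.float64(20.0))]
209 [(np.float64(544.0), np.float64(-135.0), np.float64(13.0)), (np.float64(544.0), np.float64(-136.0), np.float64(25.0)), (np.float64(544.0), np.float64(-185.0), np.float64(18.0)), (np.float64(544.0), np.float64(-188.0), np.float64(16.0)), (np.float64(541.0), np.float64(-135.0), np.float64(26.0)), (np.float64(541.0), np.float64(-185.0), np.float64(17.0)), (np.float64(5
[... 2516 characters left out ...]
at64(-125.0), np.float64(18.0)), (np.float64(435.0), np.float64(-127.0), np.float64(27.0)), (np.float64(435.0), np.float64(-159.0), np.float64(26.0)), (np.float64(436.0), np.float64(-161.0), np.float64(29.0))]
257 [(np.float64(416.0), np.float64(-123.0), np.float64(14.0)), (np.float64(417.0), np.float64(-124.0), np.float64(27.0)), (np.float64(417.0), np.float64(-154.0), np.float64(22.0)), (np.float64(417.0), np.float64(-156.0), np.float64(25.0)), (np.float64(413.0), np.float64(-123.0), np.float64(12.0)), (np.float64(414.0), np.float64(-124.0), np.float64(24.0)), (np.float64(414.0), np.float64(-154.0), np.float64(23.0)), (np.float64(414.0), np.float64(-157.0), np.float64(22.0))]
265 []
273 []
```

View pics/top_c140.png

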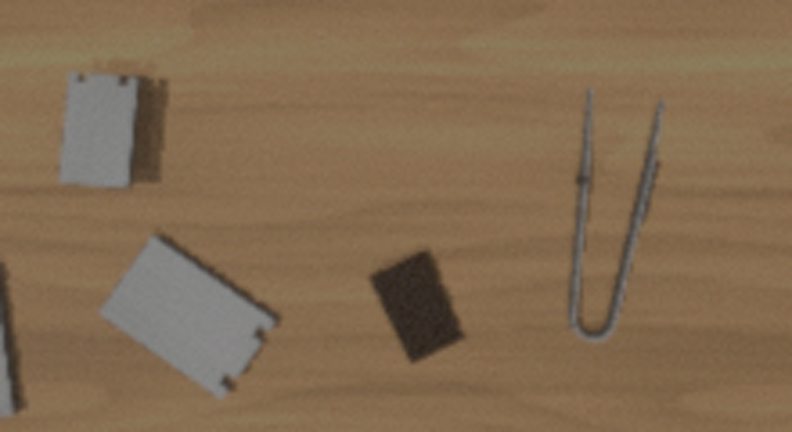

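```bash
cat >> h.py <<'E'
def plan(x,y,z,yaw):
    "turn units first, then tool-axis shift units"
    s=get_state(); M=R.from_rotvec(s["tool_rot"]).as_matrix(); y0=np.degrees(np.arctan2(M[1,0],M[0,0]))
    tn=((y0-yaw+180)%360-180)/5; t=np.radians(yaw); d=np.array([x,y,z])-s["position"]
    print("t %.2f"%s["time"],"pos",s["position"].round(4),"yaw %.2f"%y0,"w %.4f"%(s["grip_width"]*.087),"F",s["ft_force"].round(2),"j7 %.2f"%s["joint_positions"][6],"tilt",M[:2,2].round(4))
    print("turn %.2f"%tn,"dx %.2f dy %.2f dz %.2f"%(d@[np.cos(t),np.sin(t),0]/.04,d@[np.sin(t),-np.cos(t),0]/.04,-d[2]/.04))
E
python3 -m jog '[[[1,0,0,0,0.92],[1,0,0,0,0.92],[1,0,0,0,0.92],[1,0,0,0,0.9],[1,0.86,-0.96,0,0],[1,0.86,-0.96,0,0],[1,0.86,-0.96,0,0],[1,0.86,-0.96,0,0]]]' 6 
python3 -m jog '[[[1,0.86,-0.96,0,0],[1,0.86,-0.96,0,0],[1,0.86,-0.96,0,0],[1,0.86,-0.96,0,0]]]'
python3 -c "
from h import *
plan(.58,.217,.15,-5.05)"
```

```text
time: 1.1
position: [0.2998, -0.4908, 0.2221]
tool_rot: [-3.138, 0.141, 0.001]
ft_force: [0.0, -0.3, -0.2]
grip_width: 0.997
time: 1.6
position: [0.4504, -0.3502, 0.2222]
tool_rot: [-3.138, 0.141, 0.001]
ft_force: [0.4, 0.2, -0.2]
grip_width: 1.0
t 1.60 pos [ 0.4504 -0.3502  0.2222] yaw -5.14 w 0.0870 F [ 0.38  0.23 -0.16] j7 -1.09 tilt [-0.0005  0.0001]
turn -0.02 dx 1.98 dy -14.41 dz 1.81
```

```bash

python3 -m jog '[[[1,0.2,-0.96,0,0],[1,0.2,-0.96,0,0],[1,0.2,-0.96,0,0],[1,0.2,-0.96,0,0],[1,0.2,-0.96,0,0],[1,0.2,-0.96,0,0],[1,0.2,-0.96,0,0],[1,0.2,-0.96,0,0],[1,0.2,-0.96,0,0],[1,0.2,-0.96,0,0]]]'
python3 -m jog '[[[1,0,-0.96,0,0],[1,0,-0.96,0,0],[1,0,-0.96,0,0],[1,0,-0.96,0,0],[1,0,-0.97,0,0],[1,0,0,0,0]]]'
python3 - <<'E'
from h import *
plan(.58,.217,.15,-5.05)
im,d,K,T=grab("wrist","w1"); W=cloud(d,K,T)
m=(W[...,2]>.045)&(W[...,2]<.058); print(m.sum())
n,l,st,c=cv2.connectedComponentsWithStats(m.astype(np.uint8))
for i in range(1,n):
    if st[i,4]>400:
        P=W[l==i]; r=cv2.minAreaRect((P[:,:2]*1000).astype(np.float32)); print(st[i],P[:,2].mean(),r,cv2.boxPoints(r).round(1).tolist())
E
```

```text
time: 2.85
position: [0.5636, 0.0248, 0.2221]
tool_rot: [3.138, -0.141, -0.001]
ft_force: [0.3, -0.1, 0.0]
grip_width: 0.996
time: 3.6
position: [0.5793, 0.2198, 0.222]
tool_rot: [-3.137, 0.13, 0.003]
ft_force: [-0.4, -0.5, 0.6]
grip_width: 0.999
t 3.60 pos [0.5793 0.2198 0.222 ] yaw -4.76 w 0.0869 F [-0.37 -0.45  0.62] j7 -2.21 tilt [-0.0016  0.0024]
turn 0.06 dx 0.02 dy 0.07 dz 1.80
5327
[  86   88   55   56 2377] 0.04994060539546838 ((666.7906494140625, 382.7747497558594), (61.46185302734375, 60.975013732910156), 85.28241729736328) [[633.9000244140625, 354.70001220703125], [694.5999755859375, 349.6000061035156], [699.7000122070312, 410.8999938964844], [638.9000244140625, 415.8999938964844]]
[ 243  169   42   63 2498] 0.05178253660560072 ((551.2898559570312, 218.71067810058594), (49.919044494628906, 79.58244323730469), 85.62957763671875) [[509.70001220703125, 196.89999389648438], [589.0999755859375, 190.8000030517578], [592.9000244140625, 240.60000610351562], [513.5, 246.60000610351562]]
```

View pics/w1.png

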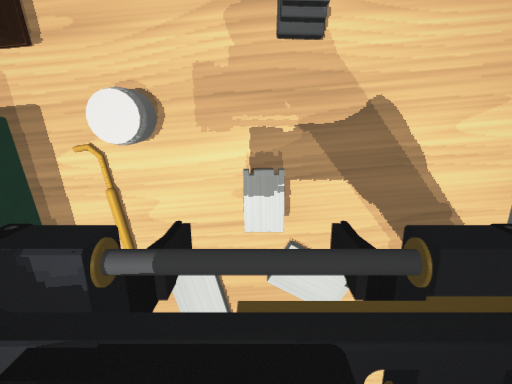

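The wrist view shows the gauge squarely at (264,200) with its notches at the top edge, clear of the other things. I'll descend and grip near the notched end with light force, so that it swings upright when lifted.

```bash

python3 -m jog '[[[1,0.03,0.07,0.9,0],[1,0,0,0.9,0],[1,0,0,0.9,0],[1,0,0,0.9,0],[1,0,0,0.8,0],[1,0,0,0.47,0],[1,0,0,0,0]]]' 7
python3 -m jog '[[[0.5,0,0,0,0],[0.5,0,0,0,0],[0.5,0,0,0,0],[0.5,0,0,0,0],[0.5,0,0,0,0],[0.5,0,0,0,0]]]' 7
python3 -c "
from h import *
plan(.58,.217,.15,-5.05)"
```

```text
time: 4.53
position: [0.5811, 0.2109, 0.0264]
tool_rot: [3.137, -0.142, -0.004]
ft_force: [-0.4, -0.2, -0.0]
grip_width: 1.002
time: 5.28
position: [0.5824, 0.2133, 0.0283]
tool_rot: [-3.137, 0.14, -0.002]
ft_force: [1.9, 1.3, 1.8]
grip_width: 0.575
t 5.28 pos [0.5824 0.2133 0.0283] yaw -5.12 w 0.0501 F [1.92 1.28 1.82] j7 -2.30 tilt [0.0015 0.0012]
turn -0.01 dx -0.07 dy -0.09 dz -3.04
```

```bash

python3 -m jog '[[[0.5,0,0,-0.2,0],[0.5,0,0,-0.3,0],[0.5,0,0,-0.3,0],[0.5,0,0,-0.3,0],[0.5,0,0,-0.3,0],[0.5,0,0,-0.4,0],[0.5,0,0,-0.4,0],[0.5,0,0,-0.4,0],[0.5,0,0,-0.4,0],[0.5,0,0,0,0]]]' 7
python3 - <<'E'
from h import *
plan(.62,.0,.15,0)
grab("scene","s1"); grab("wrist","w2")
im=np.hstack([cv2.imread("pics/s1.png"),cv2.imread("pics/w2.png")]); cv2.imwrite("pics/m1.png",cv2.resize(im,(800,300)))
E
```

```text
time: 6.52
position: [0.5828, 0.213, 0.1496]
tool_rot: [-3.137, 0.141, -0.005]
ft_force: [-0.0, 0.6, -4.0]
grip_width: 0.571
t 6.53 pos [0.5828 0.213  0.1496] yaw -5.13 w 0.0497 F [-0.02  0.61 -4.05] j7 -2.23 tilt [0.0031 0.0008]
turn -1.03 dx 0.93 dy 5.33 dz -0.01
```

View pics/m1.png

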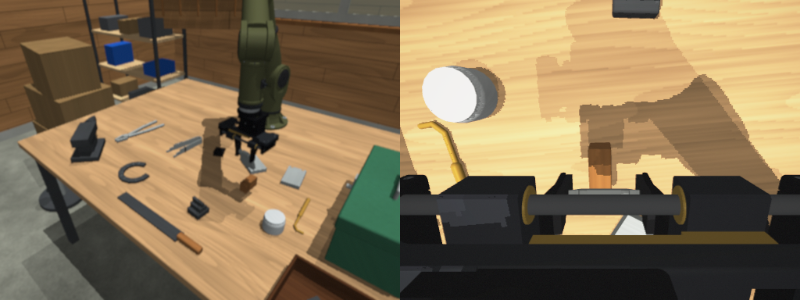

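```bash

python3 -m jog '[[[0.5,0,0,0,-0.5],[0.5,0,0,0,-0.53],[0.5,0.2,0.6,0,0],[0.5,0.2,0.8,0,0],[0.5,0.2,0.8,0,0],[0.5,0.2,0.8,0,0],[0.5,0.13,0.8,0,0],[0.5,0,0.8,0,0],[0.5,0,0.53,0,0],[0.5,0,0.2,0,0]]]' 7
python3 - <<'E'
from h import *
plan(.62,.0,.06,0); p=get_state()["position"]
for n,t in (("scene","s2"),("top","t2"),("wrist","w3")):
    im,d,K,T=grab(n,t); W=cloud(d,K,T)
    q=W.reshape(-1,3); m=(np.abs(q[:,0]-p[0])<.06)&(np.abs(q[:,1]-p[1])<.028)&(q[:,2]>.03)&(q[:,2]<p[2]+.055)
    Q=q[m]; print(t,len(Q),(Q.min(0)*1000).round() if len(Q) else 0,(Q.max(0)*1000).round() if len(Q) else 0)
    if len(Q)>20:
        for z in np.arange(.06,.21,.01):
            S=Q[np.abs(Q[:,2]-z)<.005]
            if len(S): print("  z%.3f n%d x med %.1f max %.1f"%(z,len(S),np.median(S[:,0])*1000,S[:,0].max()*1000))
K,T=pose("scene"); u=proj([p],K,T)[0].astype(int); print(u)
crop("s2",max(u[0]-60,0),max(u[1]-60,0),u[0]+60,u[1]+60,5)
import glob; print(glob.glob("pics/s2_c*"))
E
```

```text
time: 7.88
position: [0.6187, -0.0023, 0.147]
tool_rot: [3.141, -0.003, -0.002]
ft_force: [-0.4, 0.4, -3.3]
grip_width: 0.576
t 7.88 pos [ 0.6187 -0.0023  0.147 ] yaw -0.09 w 0.0501 F [-0.37  0.43 -3.32] j7 -1.77 tilt [-0.0012 -0.0002]
turn -0.02 dx 0.03 dy -0.06 dz 2.18
s2 287 [584. -30.  96.] [634.  25. 198.]
  z0.100 n22 x med 593.9 max 598.0
  z0.110 n30 x med 597.4 max 602.1
  z0.120 n30 x med 603.2 max 605.1
  z0.130 n24 x med 607.1 max 610.4
  z0.140 n24 x med 611.2 max 615.3
  z0.150 n25 x med 617.6 max 631.0
  z0.160 n30 x med 622.1 max 630.4
  z0.170 n57 x med 620.2 max 629.3
  z0.180 n18 x med 622.0 max 630.2
  z0.190 n21 x med 623.3 max 633.5
  z0.200 n6 x med 620.1 max 629.4
t2 0 0 0
w3 1690 [599. -30. 109.] [629.  26. 198.]
  z0.110 n61 x med 599.8 max 600.9
  z0.140 n74 x med 613.2 max 614.0
  z0.150 n121 x med 626.5 max 629.2
  z0.160 n335 x med 623.0 max 629.2
  z0.170 n515 x med 623.7 max 629.3
  z0.180 n98 x med 628.5 max 629.3
  z0.190 n141 x med 613.9 max 620.5
  z0.200 n345 x med 616.3 max 622.6
[243 181]
['pics/s2_c183.png']
```

```bash

python3 -m jog '[[[0.5,0,0,0.4,0],[0.5,0,0,0.6,0],[0.5,0,0,0.6,0],[0.5,0,0,0.4,0],[0.5,0,0,0.2,0],[0.5,0,0,0.05,0],[0.5,0,0,0,0]]]' 6
python3 -m jog '[[[0.5,0,0,0.05,0],[0.5,0,0,0,0]]]' 6
python3 -m jog '[[[0.5,0,0,0.05,0],[0.5,0,0,0,0]]]' 6
```

```text
time: 8.9
position: [0.6196, -0.0006, 0.0583]
tool_rot: [3.142, 0.001, 0.002]
ft_force: [0.3, 0.7, -3.6]
grip_width: 0.575
time: 9.15
position: [0.6192, -0.0009, 0.056]
tool_rot: [3.141, 0.0, 0.001]
ft_force: [0.2, -0.2, -3.4]
grip_width: 0.572
time: 9.4
position: [0.6193, -0.0007, 0.0538]
tool_rot: [3.142, 0.001, 0.001]
ft_force: [-0.0, 0.1, -3.4]
grip_width: 0.575
```

```bash

python3 -m jog '[[[0.5,0,0,0.05,0],[0.5,0,0,0,0]]]' 5
python3 -m jog '[[[0.5,0,0,0.05,0],[0.5,0,0,0,0]]]' 5
python3 -m jog '[[[0.5,0,0,0.03,0],[0.5,0,0,0,0]]]' 5
```

```text
time: 9.65
position: [0.6206, -0.0007, 0.0531]
tool_rot: [3.141, 0.0, 0.005]
ft_force: [1.7, -0.9, 3.9]
grip_width: 0.573
time: 9.9
position: [0.6216, -0.0008, 0.0517]
tool_rot: [3.141, 0.0, 0.009]
ft_force: [3.1, 0.3, 5.2]
grip_width: 0.576
time: 10.15
position: [0.622, -0.0007, 0.0508]
tool_rot: [3.141, 0.0, 0.01]
ft_force: [3.4, -0.6, 7.1]
grip_width: 0.574
```

```bash

python3 -m jog '[[[0.5,0,0,-0.06,0],[0.5,-0.1,0,0,0],[0.5,-0.1,0,0,0],[0.5,0,0,0,0]]]' 5
cat >> h.py <<'E'
def tilt(tag):
    p=get_state()["position"]; im,d,K,T=grab("scene",tag); q=cloud(d,K,T).reshape(-1,3)
    Q=q[(np.abs(q[:,0]-p[0])<.06)&(np.abs(q[:,1]-p[1])<.022)&(q[:,2]>.004)&(q[:,2]<.1)]
    for z in np.arange(.005,.1,.01):
        S=Q[np.abs(Q[:,2]-z)<.005]
        if len(S): print("  z%.3f n%d x med %.1f max %.1f"%(z,len(S),np.median(S[:,0])*1000,S[:,0].max()*1000))
    S=Q[(Q[:,2]>.008)&(Q[:,2]<.048)]; f=np.polyfit(S[:,2],S[:,0],1); print("slope deg",np.degrees(np.arctan(f[0])),"x at bench",f[1],"y",Q[:,1].min(),Q[:,1].max())
E
python3 -c "
from h import *
plan(.62,0,.05,0); tilt('s3')"
```

```text
time: 10.65
position: [0.6116, -0.0007, 0.0521]
tool_rot: [3.141, 0.001, 0.003]
ft_force: [1.0, -0.4, 5.6]
grip_width: 0.572
t 10.65 pos [ 0.6116 -0.0007  0.0521] yaw 0.02 w 0.0498 F [ 0.99 -0.45  5.63] j7 -1.82 tilt [ 0.0019 -0.0004]
turn 0.00 dx 0.21 dy -0.02 dz 0.05
  z0.005 n13 x med 597.9 max 656.9
  z0.015 n19 x med 599.1 max 600.8
  z0.025 n16 x med 603.0 max 604.5
  z0.035 n20 x med 604.9 max 608.3
  z0.045 n15 x med 608.7 max 610.0
  z0.055 n17 x med 611.2 max 613.3
  z0.065 n15 x med 614.4 max 616.0
  z0.075 n41 x med 614.9 max 619.5
  z0.085 n7 x med 608.7 max 615.2
slope deg 16.10838094046063 x at bench 0.5952440864876654 y -0.022669986632871564 0.020746925742238687
```

```bash

python3 -m jog '[[[0.5,-0.1,0,-0.01,0],[0.5,-0.1,0,-0.01,0],[0.5,-0.1,0,-0.01,0],[0.5,-0.1,0,-0.01,0],[0.5,0,0,0,0]]]' 5
python3 -c "
from h import *
plan(.62,0,.05,0); tilt('s4')"
```

```text
time: 11.32
position: [0.5936, -0.0008, 0.0519]
tool_rot: [3.141, 0.001, -0.004]
ft_force: [-1.0, -0.1, 2.2]
grip_width: 0.573
t 11.32 pos [ 0.5936 -0.0008  0.0519] yaw 0.02 w 0.0498 F [-0.98 -0.09  2.23] j7 -1.81 tilt [-0.0026 -0.0002]
turn 0.00 dx 0.66 dy -0.02 dz 0.05
  z0.005 n18 x med 595.4 max 637.0
  z0.015 n27 x med 595.9 max 598.8
  z0.025 n24 x med 596.2 max 597.1
  z0.035 n26 x med 596.1 max 598.1
  z0.045 n26 x med 595.9 max 598.3
  z0.055 n26 x med 596.3 max 597.8
  z0.065 n28 x med 596.3 max 598.8
  z0.075 n30 x med 595.4 max 597.9
  z0.085 n20 x med 592.8 max 598.0
slope deg 0.47306079875697166 x at bench 0.5955707477427753 y -0.02259739282762674 0.020902341043574024
```

Vertical within half a degree, so I'll release it and rise.

```bash

python3 -m jog '[[[0.6,0,0,0,0],[0.65,0,0,0,0],[0.75,0,0,0,0],[0.9,0,0,0,0],[1,0,0,0,0],[1,0,0,-0.4,0],[1,0,0,-0.8,0],[1,0,0,-1,0],[1,0,0,-1,0],[1,0,0,-1,0]]]'
python3 - <<'E'
from h import *
tilt('s5')
for n in ("top","wrist"):
    im,d,K,T=grab(n,n+"5"); W=cloud(d,K,T); q=W.reshape(-1,3)
    Q=q[(abs(q[:,0]-.59)<.03)&(abs(q[:,1])<.04)&(q[:,2]>.07)&(q[:,2]<.09)]
    r=cv2.minAreaRect((Q[:,:2]*1000).astype(np.float32)) if len(Q)>5 else 0; print(n,len(Q),Q[:,2].mean(),r)
im,d,K,T=load("wrist5"); u=proj([.59,0,.08],K,T)[0].astype(int); print(u)
a=cv2.imread("pics/wrist5.png")[max(u[1]-60,0):u[1]+60,u[0]-80:u[0]+80]; b=cv2.imread("pics/s5.png"); K2,T2=pose("scene"); v=proj([.59,0,.04],K2,T2)[0].astype(int)
b=b[v[1]-60:v[1]+60,v[0]-60:v[0]+60]; h=400
cv2.imwrite("pics/m5.png",np.hstack([cv2.resize(a,(400,int(400*a.shape[0]/a.shape[1]))) [:300],cv2.resize(b,(300,300))]) if int(400*a.shape[0]/a.shape[1])>=300 else cv2.resize(a,(640,480)))
plan(.52,-.15,.25,-14)
E
```

```text
time: 12.62
position: [0.5951, -0.0005, 0.2233]
tool_rot: [3.141, 0.001, 0.002]
ft_force: [0.1, -0.4, -0.3]
grip_width: 1.0
  z0.005 n17 x med 595.9 max 636.2
  z0.015 n26 x med 595.6 max 597.7
  z0.025 n26 x med 595.3 max 597.7
  z0.035 n27 x med 595.0 max 598.0
  z0.045 n25 x med 595.2 max 597.6
  z0.055 n29 x med 595.5 max 599.0
  z0.065 n27 x med 595.2 max 598.1
  z0.075 n39 x med 594.3 max 598.1
  z0.085 n24 x med 589.9 max 595.9
slope deg -0.17009667625120348 x at bench 0.595425949841093 y -0.02246230545009853 0.020859946092949055
top 0 nan 0
wrist 512 0.0778901327889584 ((589.8670654296875, -1.6656646728515625), (12.221600532531738, 49.529911041259766), 0.08105839043855667)
[259 192]
t 12.78 pos [ 5.968e-01 -3.000e-04  2.245e-01] yaw 0.03 w 0.0866 F [ 0.37  0.59 -0.37] j7 -1.73 tilt [ 0.0065 -0.0007]
turn 2.81 dx -0.96 dy 4.10 dz -0.64<stdin>:6: RuntimeWarning: Mean of empty slice.
  ret = ret.dtype.type(ret / rcount)
```

View pics/m5.png

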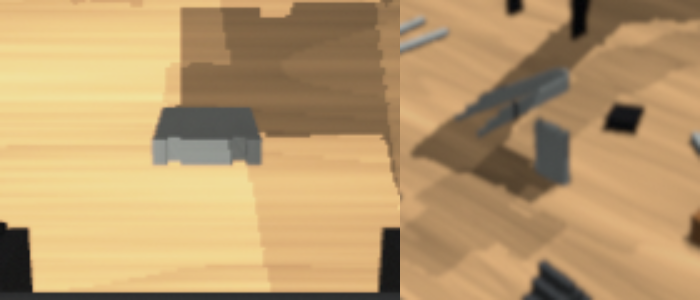

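The gauge stands alone upright, with its notches up at left-panel (172,152) and (240,152). Next, the dividers.

```bash

python3 -m jog '[[[1,0,0,-0.3,0.95],[1,0,0,-0.3,0.95],[1,0,0,0,0.9],[1,-0.5,0.85,0,0],[1,-0.5,0.85,0,0],[1,-0.5,0.85,0,0],[1,-0.5,0.85,0,0],[1,-0.5,0.82,0,0],[1,0,0,0,0],[1,0,0,0,0]]]' 20
python3 - <<'E'
from h import *
plan(.46,-.14,.25,-14)
im,d,K,T=grab("wrist","w6"); W=cloud(d,K,T); m=(W[...,2]>.008)&(W[...,2]<.05)&(abs(W[...,1]+.155)<.06)&(W[...,0]>.38)&(W[...,0]<.6)
Q=W[m]; print(len(Q))
r=cv2.minAreaRect((Q[:,:2]*1000).astype(np.float32)); print(r)
# tops only
t=Q[Q[:,2]>.021]; 
for x in np.arange(.40,.58,.01):
    S=Q[(abs(Q[:,0]-x)<.003)&(Q[:,2]>(.021 if x<.53 else .008))]; L=S[S[:,1]>-.1401-(x-.4)*.17]; Rr=S[S[:,1]<=-.1401-(x-.4)*.17]
    f=lambda a:(a[:,1].min()*1000).round(1).item() if len(a) else None; g=lambda a:(a[:,1].max()*1000).round(1).item() if len(a) else None
    print("%.2f"%x,"left",f(L),g(L),"right",f(Rr),g(Rr))
print(Q[:,0].min(),Q[:,0].max())
u=proj([.48,-.15,.02],K,T)[0].astype(int); print(u); crop("w6",max(u[0]-90,0),max(u[1]-110,0),u[0]+90,u[1]+60,3.4)
import glob;print(glob.glob("pics/w6_c*"))
E
```

```text
time: 14.02
position: [0.4574, -0.1396, 0.2443]
tool_rot: [-3.118, 0.382, 0.0]
ft_force: [0.6, -0.2, 0.5]
grip_width: 1.001
t 14.03 pos [ 0.4574 -0.1396  0.2443] yaw -13.95 w 0.0871 F [ 0.62 -0.19  0.48] j7 -1.55 tilt [-0.      0.0005]
turn 0.01 dx 0.07 dy -0.01 dz -0.14
953
((488.9140625, -154.35565185546875), (56.75291442871094, 184.79803466796875), 80.97213745117188)
0.40 left -139.8 -131.2 right -151.8 -140.4
0.41 left -129.7 -125.1 right -156.9 -152.9
0.42 left -128.2 -125.1 right -159.2 -156.6
0.43 left -129.0 -126.3 right -161.5 -159.2
0.44 left -129.8 -127.1 right -163.7 -161.4
0.45 left -130.8 -128.0 right -167.6 -163.7
0.46 left -131.9 -129.2 right -169.7 -166.1
0.47 left -133.1 -130.1 right -172.1 -168.3
0.48 left -134.0 -130.9 right -174.5 -170.8
0.49 left -134.6 -131.5 right -179.5 -174.1
0.50 left -135.5 -132.6 right -183.1 -176.5
0.51 left -136.5 -133.9 right -185.4 -178.9
0.52 left -137.9 -132.5 right -187.6 -181.1
0.53 left -138.6 -135.3 right -188.9 -183.1
0.54 left -139.5 -136.3 right -188.9 -185.8
0.55 left -140.4 -137.2 right -192.3 -188.6
0.56 left -141.1 -138.6 right -194.1 -190.9
0.57 left -142.1 -139.4 right -196.2 -193.7
0.3975692307209377 0.5845719357838427
[263 153]
['pics/w6_c173.png']
```

View pics/w6_c173.png

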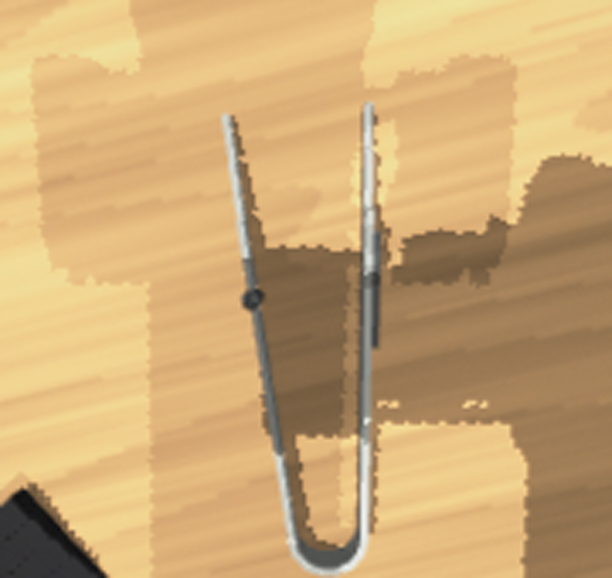

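```bash
python3 - <<'E'
from h import *
im,d,K,T=load("w6")
A=np.radians(-13.84); Rm=np.array([[np.cos(A),-np.sin(A)],[np.sin(A),np.cos(A)]])
c,s=np.cos(.15),np.sin(.15); h=lambda p:np.array([[c,-s],[s,c]])@(np.array(p)-[-100,0])+[-100,0]
for n,(u,v),z,m in [("rib",(253,298),26,h([0,15.5])),("mark",(372,279),26,[0,-15]),("tipR",(368,103),10,[70,-15]),("tipL",(228,115),10,h([70,15])),("plateEnd",(378,232),26,[22,-18]),("plateBeg",(375,348),26,[-22,-18]),("bow",(325,572),26,[-117,0])]:
    P=onplane(173+u/3.4-.35,43+v/3.4-.35,z/1000,K,T)[:2]*1000; print(n,P.round(1),"origin",(P-Rm@np.array(m)).round(1))
plan(.512,-.151,.032,-13.84)
E
```

```text
rib [ 516.2 -136.2] origin [ 512.3 -166.5]
mark [ 512.  -182.7] origin [ 515.6 -168.1]
tipR [ 575.8 -196.8] origin [ 511.4 -165.5]
tipL [ 584.7 -143.5] origin [ 511.1 -166.8]
plateEnd [ 528.5 -188.8] origin [ 511.4 -166. ]
plateBeg [ 486.  -177.9] origin [ 511.7 -165.7]
bow [ 400.5 -137. ] origin [ 514.1 -165. ]
t 14.07 pos [ 0.4577 -0.1392  0.2444] yaw -13.88 w 0.0869 F [-0.27  0.44  0.03] j7 -1.55 tilt [0.     0.0006]
turn -0.01 dx 1.39 dy -0.04 dz 5.31
```

```bash

python3 -m jog '[[[1,0.7,0.08,0.5,0],[1,0.67,0.07,0.7,0],[1,0,0,0.9,0],[1,0,0,0.9,0],[1,0,0,0.9,0],[1,0,0,0.8,0],[1,0,0,0.6,0],[1,0,0,0.2,0],[1,0,0,0.1,0],[1,0,0,0,0]]]' 20
python3 -c "
from h import *
plan(.5096,-.1583,.003,-13.84)"
```

```text
time: 15.32
position: [0.5097, -0.1593, 0.0212]
tool_rot: [3.118, -0.382, 0.002]
ft_force: [0.7, 0.6, -0.8]
grip_width: 0.995
t 15.32 pos [ 0.5097 -0.1593  0.0212] yaw -13.96 w 0.0866 F [ 0.69  0.64 -0.81] j7 -1.70 tilt [ 0.001  -0.0003]
turn -0.02 dx -0.01 dy -0.02 dz 0.45
```

```bash

python3 -m jog '[[[1,0,-0.02,0.2,0],[1,0,0,0.15,0],[1,0,0,0.09,0],[0.8,0,0,0,0],[0.7,0,0,0,0],[0.64,0,0,0,0],[0.6,0,0,0,0]]]' 20
python3 -m jog '[[[0.55,0,0,0,0],[0.5,0,0,0,0],[0.45,0,0,0,0],[0.45,0,0,0,0],[0.45,0,0,0,0]]]' 20
python3 -c "
from h import *
plan(.5096,-.1583,.003,-13.84)"
```

```text
time: 16.2
position: [0.5093, -0.1587, 0.0031]
tool_rot: [3.118, -0.382, 0.001]
ft_force: [-0.0, 1.6, 0.0]
grip_width: 0.647
time: 16.82
position: [0.5093, -0.1588, 0.0031]
tool_rot: [3.118, -0.382, 0.0]
ft_force: [0.1, 0.4, 0.6]
grip_width: 0.452
t 16.82 pos [ 0.5093 -0.1588  0.0031] yaw -13.99 w 0.0393 F [0.09 0.42 0.57] j7 -1.71 tilt [ 0.0003 -0.0002]
turn -0.03 dx 0.00 dy -0.01 dz 0.00
```

```bash

python3 -m jog '[[[0.45,0,0,-0.15,0],[0.45,0,0,-0.3,0],[0.45,0,0,-0.4,0],[0.45,0,0,-0.5,0],[0.45,0,0,-0.6,0],[0.45,0,0,-0.6,0],[0.45,0,0,-0.6,0],[0.45,0,0,-0.4,0],[0.45,0,0,-0.2,0],[0.45,0,0,0,0]]]' 20
python3 - <<'E'
from h import *
print(np.array(eyes.camera_params("wrist")["mount"]).round(3).tolist())
plan(.52,-.0012,.13,0)
grab("wrist","w7"); im,d,K,T=grab("scene","s7")
p=get_state()["position"]; v=proj(p,K,T)[0].astype(int)
b=cv2.imread("pics/s7.png")[v[1]-60:v[1]+60,v[0]-60:v[0]+60]
cv2.imwrite("pics/m7.png",np.hstack([cv2.imread("pics/w7.png"),cv2.resize(b,(384,384))])[:, :])
x=cv2.imread("pics/m7.png"); cv2.imwrite("pics/m7.png",cv2.resize(x,(800,int(800*x.shape[0]/x.shape[1]))))
E
```

```text
time: 18.08
position: [0.5092, -0.1587, 0.1532]
tool_rot: [3.118, -0.382, 0.001]
ft_force: [-0.3, -0.0, -1.2]
grip_width: 0.451
[[-0.001, -0.965, -0.263, 0.072], [1.0, -0.0, -0.001, 0.001], [0.0, -0.263, 0.965, -0.162], [0.0, 0.0, 0.0, 1.0]]
t 18.07 pos [ 0.5092 -0.1587  0.1532] yaw -13.98 w 0.0392 F [-0.28 -0.05 -1.22] j7 -1.63 tilt [ 0.0004 -0.0004]
turn -2.80 dx 0.27 dy -3.94 dz 0.58
```

View pics/m7.png

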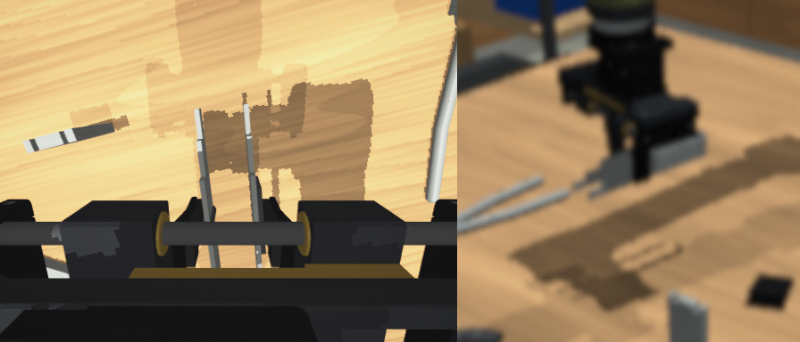

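The dividers are lifted, with the tips at composite (198,108) and (247,104). I'll measure the pitch and the tips in tool coordinates from the depth image.

```bash
cat >> h.py <<'E'
def tips(tag,show=True):
    "dividers' visible top edges in the tool frame (x, y mm; height mm above TCP)"
    s=get_state(); M=R.from_rotvec(s["tool_rot"]).as_matrix(); im,d,K,T=grab("wrist",tag)
    Q=(cloud(d,K,T).reshape(-1,3)-s["position"])@M*1000; Q[:,2]*=-1
    Q=Q[(Q[:,0]>15)&(Q[:,0]<95)&(abs(Q[:,1])<32)&(Q[:,2]>-8)&(Q[:,2]<40)]
    for sgn,n in ((1,"rigid?"),(-1,"hinged?")):
        S=Q[Q[:,1]*sgn>0]; print(n,"n",len(S),"xmax %.1f"%S[:,0].max())
        for x in range(20,80,5):
            B=S[abs(S[:,0]-x)<2.5]
            if len(B): print("  x%d y %.1f..%.1f med %.1f  h max %.1f med %.1f"%(x,B[:,1].min(),B[:,1].max(),np.median(B[:,1]),np.percentile(B[:,2],95),np.median(B[:,2])))
E
python3 -c "
from h import *
plan(.52,-.0012,.13,0)
tips('w8')"
```

```text
t 18.18 pos [ 0.5086 -0.1585  0.1521] yaw -13.98 w 0.0392 F [-0.97 -0.7  -1.51] j7 -1.63 tilt [-0.0014  0.0005]
turn -2.80 dx 0.29 dy -3.93 dz 0.55
rigid? n 922 xmax 72.7
  x20 y 11.5..17.9 med 14.2  h max 23.8 med 22.9
  x25 y 11.1..17.4 med 15.1  h max 23.6 med 22.1
  x30 y 10.6..13.9 med 11.8  h max 23.9 med 22.8
  x35 y 10.1..13.5 med 11.7  h max 23.2 med 15.3
  x40 y 9.6..12.8 med 11.1  h max 16.1 med 14.8
  x45 y 9.2..12.1 med 10.5  h max 16.1 med 14.9
  x50 y 8.7..12.0 med 9.9  h max 16.2 med 14.9
  x55 y 8.3..11.4 med 9.8  h max 15.5 med 9.1
  x60 y 7.8..10.8 med 9.1  h max 8.3 med 7.1
  x65 y 7.4..10.7 med 8.9  h max 8.3 med 7.2
  x70 y 6.8..10.0 med 8.4  h max 8.3 med 7.3
  x75 y 6.8..9.4 med 8.1  h max 8.0 med 7.4
hinged? n 1009 xmax 70.1
  x20 y -18.2..-14.9 med -15.4  h max 23.7 med 22.1
  x25 y -18.9..-15.3 med -15.8  h max 24.1 med 21.8
  x30 y -19.3..-15.8 med -16.7  h max 23.4 med 16.1
  x35 y -19.6..-16.3 med -16.9  h max 15.9 med 14.6
  x40 y -19.9..-16.7 med -17.6  h max 15.7 med 14.3
  x45 y -20.7..-17.1 med -17.8  h max 15.8 med 14.5
  x50 y -21.2..-17.7 med -18.6  h max 16.2 med 14.0
  x55 y -21.5..-18.2 med -19.3  h max 8.1 med 6.8
  x60 y -21.9..-18.5 med -19.7  h max 8.0 med 6.8
  x65 y -22.4..-19.1 med -20.1  h max 8.3 med 6.7
  x70 y -22.7..-19.6 med -20.5  h max 8.0 med 7.0
```

The dividers are level and parallel, but they sit about 5.3° yawed in the jaws. I'll allow for that with the tool yaw and move to a hover over the gauge.

```bash

python3 -m jog '[[[0.45,0,0,0,-0.5],[0.45,0,0,0,-0.7],[0.45,0,0,0,-0.56],[0.45,-0.02,-0.4,0,0],[0.45,-0.02,-0.7,0,0],[0.45,-0.02,-0.8,0,0],[0.45,-0.02,-0.8,0,0],[0.45,-0.02,-0.7,0,0],[0.45,-0.02,-0.4,0,0],[0.45,0,-0.13,0,0]]]' 20
python3 -m jog '[[[0.45,0,0,0.3,0],[0.45,0,0,0.4,0],[0.45,0,0,0.25,0],[0.45,0,0,0,0],[0.45,0,0,0,0]]]' 20
python3 - <<'E'
from h import *
plan(.5181,-.0014,.0855,-5.2)
tips('w9')
im,d,K,T=load("w9"); u=proj([.5896,-.0014,.08],K,T)[0]; print(u); u=u.astype(int)
W=cloud(d,K,T); q=W.reshape(-1,3); Q=q[(abs(q[:,0]-.59)<.02)&(abs(q[:,1])<.035)&(q[:,2]>.074)&(q[:,2]<.086)]
r=cv2.minAreaRect((Q[:,:2]*1000).astype(np.float32)); print(len(Q),r,(Q.min(0)*1000).round(1),(Q.max(0)*1000).round(1))
crop("w9",u[0]-75,max(u[1]-50,0),u[0]+75,u[1]+62,5); print(u[0]-75,max(u[1]-50,0))
E
```

```text
time: 19.48
position: [0.5183, -0.0004, 0.1527]
tool_rot: [3.138, -0.14, -0.001]
ft_force: [0.2, -1.0, -1.6]
grip_width: 0.448
time: 20.1
position: [0.5188, -0.0018, 0.115]
tool_rot: [-3.138, 0.143, -0.0]
ft_force: [0.4, -0.4, -0.9]
grip_width: 0.448
t 20.10 pos [ 0.5188 -0.0018  0.115 ] yaw -5.20 w 0.0390 F [ 0.41 -0.41 -0.92] j7 -1.80 tilt [0.0003 0.0001]
turn -0.00 dx -0.02 dy -0.01 dz 0.74
rigid? n 918 xmax 72.5
  x20 y 11.6..17.9 med 14.1  h max 24.0 med 22.8
  x25 y 11.2..17.4 med 15.0  h max 23.8 med 22.4
  x30 y 10.7..14.0 med 11.8  h max 23.8 med 22.8
  x35 y 10.2..13.4 med 11.8  h max 22.5 med 15.2
  x40 y 9.7..12.8 med 11.1  h max 16.1 med 15.0
  x45 y 9.3..12.2 med 10.5  h max 16.3 med 15.1
  x50 y 8.8..12.1 med 10.3  h max 16.2 med 15.0
  x55 y 8.3..11.4 med 9.8  h max 16.2 med 8.5
  x60 y 7.8..10.8 med 9.4  h max 8.4 med 7.1
  x65 y 7.4..10.8 med 9.0  h max 8.4 med 7.3
  x70 y 6.9..10.1 med 8.4  h max 8.1 med 7.1
  x75 y 6.8..9.5 med 8.2  h max 7.5 med 7.0
hinged? n 1009 xmax 70.0
  x20 y -18.0..-14.8 med -15.3  h max 23.4 med 21.9
  x25 y -18.8..-15.3 med -15.8  h max 23.6 med 22.0
  x30 y -19.1..-15.7 med -16.6  h max 23.2 med 15.1
  x35 y -19.6..-16.2 med -16.9  h max 15.4 med 14.4
  x40 y -20.1..-16.7 med -17.3  h max 16.0 med 14.3
  x45 y -20.4..-17.1 med -17.7  h max 16.2 med 14.3
  x50 y -21.2..-17.6 med -18.6  h max 15.7 med 14.0
  x55 y -21.7..-18.1 med -19.3  h max 8.2 med 6.7
  x60 y -21.9..-18.5 med -19.7  h max 7.9 med 6.9
  x65 y -22.2..-18.9 med -20.1  h max 8.3 med 7.0
  x70 y -22.9..-19.5 med -20.4  h max 8.3 med 7.3
[249.44348467 120.38894742]
1028 ((589.4038696289062, -1.4551734924316406), (11.976693153381348, 50.035743713378906), 0.07105862349271774) [583.4 -26.5  74. ] [595.4  23.6  81.8]
174 70
```

View pics/w9_c174.png

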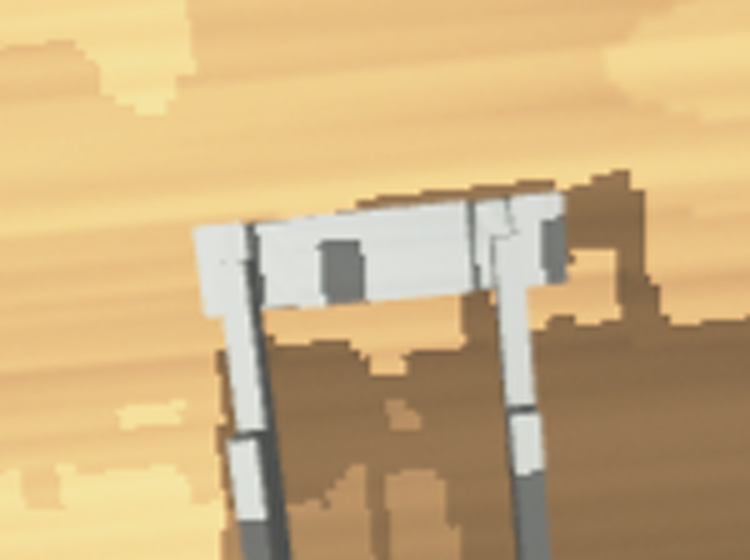

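The crop shows the gauge's top with notch walls at about (253,265) and (475,245). The tips lie just over the notches; the dark squares are their shadows. Worked out, the tips are within 1 mm of the notches in plan, and the gap is about 29.6 mm. I'll make a small correction and lower.

```bash

python3 -m jog '[[[0.452,-0.02,-0.01,0,0],[0.452,0,0,0.2,0],[0.452,0,0,0.2,0],[0.452,0,0,0.1,0],[0.452,0,0,0,0],[0.452,0,0,0,0]]]' 20
python3 -m jog '[[[0.452,0,0,0.1,0],[0.452,0,0,0.08,0],[0.452,0,0,0.05,0],[0.452,0,0,0,0],[0.452,0,0,0,0]]]' 20
cat >> h.py <<'E'
def final(tag):
    s=get_state(); M=R.from_rotvec(s["tool_rot"]).as_matrix(); im,d,K,T=grab("wrist",tag); W=cloud(d,K,T).reshape(-1,3)
    t=(W-s["position"])@M*1000; t[:,2]*=-1
    a=(t[:,0]>22)&(t[:,0]<74)&(abs(t[:,1])<32)&(t[:,2]>4)&(t[:,2]<28); ctr=-7+(72-t[:,0])*.094
    fits={}
    for n,sg in (("a",1),("b",-1)):
        S=t[a&((t[:,1]-ctr)*sg>0)]; ed={"in":[],"out":[]}
        for x in np.arange(32,68,3):
            B=S[abs(S[:,0]-x)<1.5]; B=B[B[:,2]>B[:,2].max()-2.5]
            if len(B)>3: y=B[:,1]*sg; ed["in"].append((x,y.min()*sg)); ed["out"].append((x,y.max()*sg))
        f=[np.polyfit(*np.array(ed[k]).T,1) for k in ("in","out")]; xm=S[:,0].max(); fits[n]=np.mean(f,0)
        print(n,"slopes",f[0][0].round(4),f[1][0].round(4),"thick %.2f"%abs(np.polyval(f[0],60)-np.polyval(f[1],60)),"xmax %.1f"%xm)
        tip=np.array([xm,np.polyval(fits[n],xm),-1]); S2=S[S[:,0]>60]; S1=S[(S[:,0]>40)&(S[:,0]<50)]
        wt=M@(tip/1000*[1,1,-1])+s["position"]; print("  tip world",(wt*1000).round(1),"top h tip %.1f mid %.1f"%(np.percentile(S2[:,2],90),np.percentile(S1[:,2],90)))
    m=(fits["a"][0]+fits["b"][0])/2; print("gap %.2f"%((np.polyval(fits["a"],70)-np.polyval(fits["b"],70))*np.cos(m)),"leg err",(fits["a"][0]-fits["b"][0]).round(4),"div yaw in tool",np.degrees(m).round(2))
    G=W[(abs(W[:,0]-.59)<.02)&(abs(W[:,1])<.035)&(W[:,2]>.07)&(W[:,2]<.0825)]; r=cv2.minAreaRect((G[:,:2]*1000).astype(np.float32)); print("gauge",r,"top",np.percentile(G[:,2],[50,90]).round(4))
E
python3 -c "
from h import *
plan(.5181,-.0014,.0858,-5.2)
final('w10'); tilt('s10')"
```

```text
time: 20.9
position: [0.518, -0.0012, 0.095]
tool_rot: [3.138, -0.142, 0.0]
ft_force: [0.4, 0.3, -1.2]
grip_width: 0.457
time: 21.52
position: [0.5179, -0.0012, 0.0858]
tool_rot: [3.138, -0.142, 0.0]
ft_force: [0.4, 0.4, -1.2]
grip_width: 0.455
t 21.52 pos [ 0.5179 -0.0012  0.0858] yaw -5.18 w 0.0396 F [ 0.39  0.44 -1.2 ] j7 -1.82 tilt [ 0.0001 -0.0001]
turn 0.00 dx 0.01 dy 0.00 dz -0.00
a slopes -0.0823 -0.0949 thick 2.55 xmax 72.5
  tip world [589.4 -16.4  84.8] top h tip 8.2 mid 15.8
b slopes -0.091 -0.0917 thick 2.99 xmax 70.0
  tip world [589.5  13.7  84.8] top h tip 8.0 mid 15.7
gap 30.09 leg err 0.0028 div yaw in tool -5.15
gauge ((589.4456176757812, -1.4646034240722656), (50.23944091796875, 12.013412475585938), 89.98174285888672) top [0.0797 0.0806]
  z0.005 n3 x med 458.4 max 460.9
  z0.015 n5 x med 459.2 max 460.2
  z0.025 n3 x med 458.6 max 459.3
  z0.085 n59 x med 536.0 max 577.4
  z0.095 n80 x med 539.5 max 577.6
slope deg -8.94605035775246 x at bench 0.46196136258646714 y -0.01979292782392894 0.01923802098249916
```

```bash
python3 - <<'E'
from h import *
w=[];I=[]
for i in range(8):
    s=get_state(); w.append(s["grip_width"]); im,d,K,T=grab("wrist","w11"); M=R.from_rotvec(s["tool_rot"]).as_matrix()
    t=(cloud(d,K,T).reshape(-1,3)-s["position"])@M*1000; t[:,2]*=-1
    c,sn=np.cos(np.radians(5.3)),np.sin(np.radians(5.3)); X=t[:,0]*c-t[:,1]*sn; Y=t[:,0]*sn+t[:,1]*c
    k=(X>36)&(X<68)&(abs(Y)<25)&(t[:,2]>4)&(t[:,2]<28); I.append(np.c_[X,Y,t[:,2]][k])
print("width mm",np.mean(w)*87,np.std(w)*87)
Q=np.vstack(I); o=[]
for x in np.arange(37,68,2):
    B=Q[abs(Q[:,0]-x)<1]; r=[]
    for sg in (1,-1):
        S=B[B[:,1]*sg>0]; S=S[S[:,2]>np.percentile(S[:,2],97)-1.5]; r+=[np.percentile(S[:,1],1),np.percentile(S[:,1],99)]
    o.append([x]+r)
o=np.array(o); print(o.round(1).tolist())
ca=(o[:,1]+o[:,2])/2; cb=(o[:,3]+o[:,4])/2; f=np.polyfit(o[:,0],ca-cb,1); print("gap fit",f,"at 70:",np.polyval(f,70),"mean",np.mean(ca-cb))
K,T=pose("wrist"); u=proj([.5896,-.0014,.08],K,T)[0].astype(int); crop("w11",u[0]-65,max(u[1]-45,0),u[0]+65,u[1]+55,6); print(u, u[0]-65)
E
ls pics/w11_c*
```

```text
width mm 39.5616271907516 0.22365378763841542
[[37.0, 14.0, 16.6, -16.3, -13.3], [39.0, 13.7, 16.5, -16.0, -13.2], [41.0, 13.8, 16.6, -16.3, -13.4], [43.0, 13.9, 16.7, -16.0, -13.2], [45.0, 13.7, 16.3, -16.2, -13.3], [47.0, 13.7, 16.5, -16.1, -13.2], [49.0, 13.9, 16.6, -16.3, -13.4], [51.0, 13.7, 16.7, -16.1, -13.2], [53.0, 13.7, 16.4, -16.3, -13.3], [55.0, 13.7, 16.5, -16.0, -13.1], [57.0, 13.8, 16.7, -16.3, -13.4], [59.0, 14.0, 16.3, -16.1, -13.2], [61.0, 13.7, 16.5, -16.3, -13.4], [63.0, 13.8, 16.6, -16.1, -13.2], [65.0, 13.9, 16.7, -16.3, -13.4], [67.0, 13.7, 16.4, -16.1, -13.2]]
gap fit [-4.21666817e-04  2.99119775e+01] at 70: 29.88246077505291 mean 29.890050777750083
[248 118] 183
pics/w11_c183.png
```

View pics/w11_c183.png

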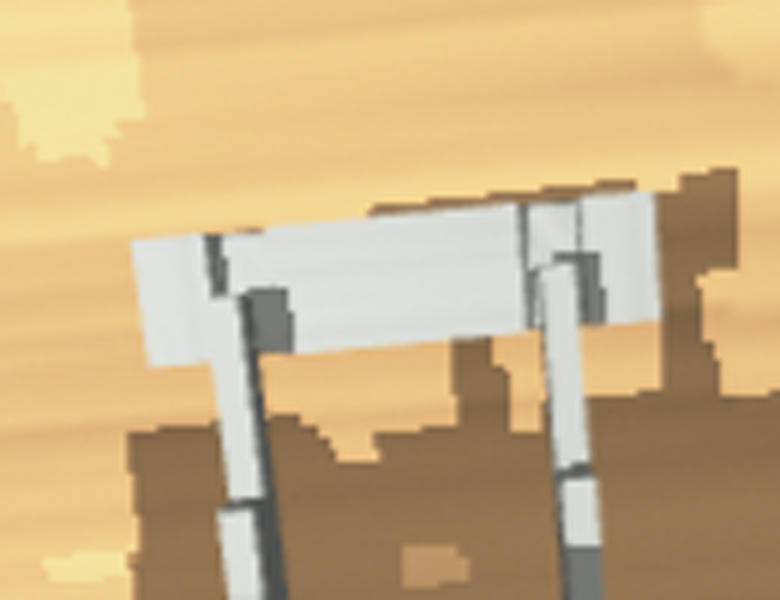

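The tip ends sit at (230,295) and (560,265), over the two notches and about mid-thickness, with their shadows close beside them and nothing touching. I'm handing in.

```bash
python3 -c "
from h import *
plan(.5179,-.0012,.0858,-5.2); job.close_job(); print('done')"
```

```text
t 22.02 pos [ 0.5178 -0.0012  0.0857] yaw -5.18 w 0.0396 F [ 0.48  0.04 -1.27] j7 -1.82 tilt [ 0.     -0.0001]
turn 0.00 dx 0.00 dy -0.00 dz -0.00
the job is handed in; nothing more can be done
done
```

The smallest gauge now stands free on its plain short edge with the notches up. The job was handed in at 22 s, with the dividers held level over it and their tips about 30 mm apart.

**How it was done:**
- I gripped the gauge lightly near its notched end, so it swung down as I lifted it. It hung about 23° off vertical, so I set its lower edge on the bench and brought it upright before letting go.
- I then picked up the dividers across plate and rib, and lowered them until the tips were just above the notches.

**Last checks:**
- **Gauge:** it was within about 0.5° of vertical just before and after I let go. Its top edge had not moved by the last look.
- **Tip gap:** it measured 29.9 mm, with the legs parallel, averaged over 8 depth images.
- **Tip positions:** in plan, the tips were within about 0.2 mm of the notch centres by measurement, though camera calibration is only good to about 2 mm.
- **Clearance:** the lower edges were about 3 to 4 mm above the gauge. The tool force stayed at the dividers' weight, so nothing was touching.

**What disagreed:**
- The gripper reported 39.6 mm, which by the formula would mean a gap of about 31 mm. The dividers sit about 5° turned in the jaws, which offsets that reading, so I trusted the direct measurement.
- The last side-camera check of the gauge gave no usable reading, because the points it picked were not the gauge. Its final state therefore rests on the wrist view.

I did not knowingly touch the other things on the bench, but I did not re-measure them at the end.

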